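# Jack a doming-die insert out of its holder and put it in the tray

### The job

Take hold of the black lever paddle of the die holder between the fingers and pump it, full stroke down and full stroke back up each time, until the ratchet ejector has pushed the brass die insert more than half its height up out of its recess. Then let go of the lever, lift the insert straight out and stand it, hollow side up, on the cork disc in the empty compartment of the white tray. Leave the two spare inserts, the mug and the jar where they are.

Things in the scene. Friction and masses are not known exactly. Their poses are not given: they have to be found in the camera images.
- fixture: Fixed die holder: grey block 90 x 90 mm, top 102 mm above the table, on a steel base plate (150 mm in x, y from -60 to 150 mm, 12 mm thick). Origin on the table under the recess axis; the lever leans and is pulled towards its -x (roughly to the robot's right); its +y points roughly to the robot; z up. Recess: 42 mm wide, 22 mm deep; a 16 mm ejector pin rises through a 20 mm hole in its floor.
- recess_mouth (a point): Centre of the recess's mouth, on the top face of the block (102 mm above the table). Axes as the fixture.
- lever_axle (a point): The lever's hinge: point on the axle in the lever's mid plane, 45 mm above the table, 115 mm to the +y side (the robot's side) of the recess axis. The axle runs along the fixture's y. Axes as the fixture.
- paddle (a point): Grip point of the lever, 150 mm from the axle, on a flat black paddle 92 mm wide (too wide to grasp that way), 10 mm thick, 46 mm along the lever (from 28 mm below this point to 18 mm beyond). z axis: outwards along the lever; y: along the axle; x: across the thickness. Pinch it across the thickness from its free end, the fingers in line with the lever, turning with it.
- lever (a joint): Lever angle, rad. 0: upper stop, leaning 0.349 rad (20 deg) from vertical to the fixture's -x. 0.5: lower stop, leaning 48.6 deg. Stays where left (about 1.5 N at the paddle moves it). A pull down past 0.44 lifts the ejector one 6 mm tooth (up to 2 mm more while down, then it settles back on the tooth); bring it back up below 0.06 to take the next tooth. Shorter strokes may do nothing.
- ejector (a joint): Height of the ejector pin, m; rests on teeth at 0, 0.006, 0.012, 0.018 and 0.024 (the highest; more strokes are idle) and does not sink back below a tooth. Starts between 0 and 0.008 (it may settle a little at first), so 3 to 5 pulls are needed. It meets the insert's underside at 0.008: at 0.024 the insert stands 16 mm above the block, 6 mm still in the recess.
- insert_mid (a point): Centre of the loose brass die insert: a solid disc of 40 mm diameter and 22 mm height (this point 11 mm above its underside), about 0.22 kg, with a round hollow marked in its top; z up through the hollow side. At the start it sits in the recess, its top flush with the block.
- seat_top (a point): Centre of the top of the fixed cork disc (52 mm diameter, 2 mm thick, its top 8 mm above the table) in the empty compartment of the tray. Axes as the disc; its x runs along the tray's x, give or take a half turn.
- tray: Fixed white tray 130 mm (x) by 270 mm (y): three equal compartments side by side along its y (centres 0 and 88 mm to each side, each 120 mm in x by 83 mm in y inside). Walls and dividers 5 mm thick, 28 mm high; floor 5 mm above the table. Origin on the table under its centre. Which compartment is empty varies.
- spare_a_mid (a point): Centre of a loose spare insert standing in the tray, 40 mm diameter, 22 mm high. Leave it.
- spare_b_mid (a point): Centre of the other loose spare insert in the tray, same size. Leave it.
- mug: Loose white mug, 80 mm wide, 85 mm high, origin under its centre. Leave it.
- jar: Loose amber jar with steel cap, 60 mm wide, 65 mm high, origin under its centre. Leave it.
Mind the look-alikes: they are no part of the job. Leave any blue or purple look-alike of the part that bears insert_mid alone.

How it is judged:
By the outcome, as a careful person would: the job done as asked, in the order asked, and still so for the second after the job is handed in, with the robot touching nothing.
It also fails if it takes over 72 s, if anything falls off the work surface, if the arm or the gripper's body presses on something with over 40 N, if the wrist force passes 120 N, or if a joint passes its speed limit or range.

### The arm

A 6-joint arm with a two-finger parallel gripper is mounted at the origin on the work surface. World frame = base frame: x ahead of the robot, y to its left, z up, the work surface at z = 0. Lengths are in m, angles in rad, forces in N, time in s.
With the tool pointing down it reaches from about 0.375 to 0.9 m from the base axis. Payload 3.1 kg.
Tool frame: the origin (TCP) lies between the finger pads; the fingertips stand 8 mm ahead of it and the grasp point (between the pads) lies 11 mm behind it; z points along the fingers, y is the line along which they close (so a half turn about z gives the same grasp; the last joint's range is limited). The gripper opens to 87 mm and grips with 3 to 60 N. Pads are 19 mm wide; open, the fingers measure 117 mm over their backs; the gripper's body (75 mm by 190 mm) begins 51 mm behind the grasp point.
Start: joints at [0.943, 0.527, 1.433, -0, 1.181, -0.178], TCP at [0.272, 0.563, 0.196] pointing down, gripper open.
Joint ranges: [-3.08, 3.08], [-0.75, 2.2], [0.22, 2.44], [-1.43, 4.57], [0, 2.65], [-2.85, 2.85]. Speed limits (rad/s): [2.79, 2.79, 3.14, 3.14, 3.14, 3.14].

### API

Orientations are given as a unit quaternion [x, y, z, w].
In Python, from rig import robot, vision, job gives the robot as it stands.
- The arm moves only by the shell command python3 -m handwheel 'ROWS' [OPENING] [FORCE]. ROWS is JSON, a list of rows, each a list of 4 numbers: the shift along the tool's x, y, z as a fraction of full scale, then the turn about the tool's z as a fraction of full scale. A call has 1 to 20 rows; each row is the pose to reach, as a shift and turn from the pose commanded when the call began, along the tool's axes at that moment, turning the shorter way round; what a row does not reach only later rows make up. Full scale, the value 1, is 300 mm for a shift and 2 pi rad for a turn. A row lasts 1/12 s, in which the tool goes at most 41.7 mm and 7.16 degrees, less where a joint would pass 70% of its speed; a pose out of reach is approached as far as the arm can. A call with a number of a shift or a turn outside -1 to 1 is refused whole. A call with a gripper value outside its range is refused whole. OPENING is the opening in per cent of the stroke, from 0 (shut) to 100 (fully open), set as the call begins (- or left out, the last holds). The fingers move at their own pace and stop on an object; FORCE is the grip in N (left out, the last holds). Time passes only in rows, so rows that repeat a pose let the fingers close. It gives the time, the measured TCP pose, the force, the opening and the grip force at its end, in the units of the state.
- robot.get_obs(): the state, without advancing time (a new reading comes with each control period).
- vision.camera(name): name is "scene" or "top"; returns a dict with "frame" (384x512x3 uint8, red, green, blue), "K" (3x3 intrinsics, pixels), "cam_to_world" (4x4, takes a point from camera to world coordinates). Camera axes: x right, y down, z forward; pixel columns grow to the right and rows downward; lengths in m; the calibration is good to about 2 mm. A picture is of the moment at which its call begins. There is no depth.
- job.hand_in(): hands the job in; it is judged then, once.
Trained networks look in the newest picture that a camera, given by its name, has taken for a name from the list of things; names that differ only in an ending like _2 or _b are one class to them, and where a whole thing is asked for, a point or a joint stands for the part that bears it (a point fixed in the world has none). Each returns a list of dicts, best first, with "conf" (0 to 1); they miss things now and then, are a little off and sometimes report something else, mostly with a low value. They report only what shows in the picture. A call takes as long as a camera call. They do not tell look-alikes from the thing itself.
- vision.look_for(camera, label): "point" ([row, column] in pixels, amid what is visible of it).
- vision.outline_of(camera, label): "mask" (384x512 bool, what is visible of it) and "point" ([row, column] in pixels, amid what is visible of it).
The state is a dict: "time": time; "q": joint angles; "joint_velocities": joint speeds; "joint_torque": joint torques, N m; "position": TCP position; "tool_rot": TCP orientation; "ft_force": force on the tool from outside, world axes, zero at the start; "moment": the same for the moment, N m; "grip_width": finger opening in m; "grip_force": force on a finger pad.
Only numpy, scipy, OpenCV 4.12 (cv2) and the standard library are available. Lean on these libraries where they do the work, as an engineer would, in place of code of your own. Each camera call takes 0.05 s, during which the arm holds its last target. There are 200 camera calls.

## Working session

There is one attempt and no reset: what is moved stays moved. The work goes in short steps, Python scripts to look and compute and a shell command to move; the robot and the scene stay as the last step left them, time stands still between calls to the robot, and variables do not carry over. Pictures are saved under pics/ and viewed, at most 10 in all, crops included, and the job is handed in when it is done.

```bash
mkdir -p pics; ls
cat > h.py <<'E'
import numpy as np, cv2
from rig import robot, vision, job
from scipy.spatial.transform import Rotation as R
def ray(c,pt):
    K=c["K"];T=c["cam_to_world"];d=T[:3,:3]@np.linalg.inv(K)@np.array([pt[1],pt[0],1.]);return T[:3,3],d/np.linalg.norm(d)
def onz(c,pt,z):
    o,d=ray(c,pt);return o+d*(z-o[2])/d[2]
def tri(a,pa,b,pb):
    o1,d1=ray(a,pa);o2,d2=ray(b,pb)
    s=np.linalg.lstsq(np.c_[d1,-d2],o2-o1,rcond=None)[0]
    p,q=o1+s[0]*d1,o2+s[1]*d2;return (p+q)/2,np.linalg.norm(p-q)
def proj(c,X):
    T=c["cam_to_world"];p=c["K"]@(T[:3,:3].T@(np.asarray(X)-T[:3,3]));return p[1]/p[2],p[0]/p[2]
E
python3 - <<'E'
from h import *
np.set_printoptions(precision=3,suppress=True)
cs={n:vision.camera(n) for n in("scene","top")}
cv2.imwrite("pics/a.png",np.vstack([cs["scene"]["frame"],cs["top"]["frame"]])[:,:,::-1][:, :])
im=np.hstack([cs["scene"]["frame"],cs["top"]["frame"]])[:,:,::-1]
cv2.imwrite("pics/s.png",cv2.resize(cs["scene"]["frame"][:,:,::-1],(800,600)));cv2.imwrite("pics/t.png",cv2.resize(cs["top"]["frame"][:,:,::-1],(800,600)))
for n in cs: print(n,cs[n]["cam_to_world"][:3,3],cs[n]["K"][0,0])
for l in["fixture","recess_mouth","lever_axle","paddle","insert_mid","seat_top","tray","spare_a_mid","mug","jar"]:
    for n in cs: print(l,n,[(np.round(d["point"]).tolist(),round(d["conf"],2)) for d in vision.look_for(n,l)[:4]])
E
```

```text
pics
scene [ 0.933 -0.481  0.784] 415.05248903969874
top [0.499 0.006 1.383] 489.1059256760062
fixture scene [([279.0, 210.0], 0.81)]
fixture top [([201.0, 317.0], 0.64)]
recess_mouth scene [([278.0, 212.0], 0.78)]
recess_mouth top [([197.0, 314.0], 0.61)]
lever_axle scene [([277.0, 210.0], 0.67)]
lever_axle top [([198.0, 311.0], 0.77)]
paddle scene [([243.0, 157.0], 0.97)]
paddle top [([218.0, 342.0], 0.67)]
insert_mid scene [([270.0, 224.0], 0.76), ([236.0, 261.0], 0.65), ([164.0, 276.0], 0.2)]
insert_mid top [([185.0, 261.0], 0.72), ([173.0, 318.0], 0.64), ([198.0, 373.0], 0.47), ([229.0, 206.0], 0.47)]
seat_top scene [([142.0, 298.0], 0.48), ([280.0, 212.0], 0.36)]
seat_top top [([223.0, 141.0], 0.74)]
tray scene [([163.0, 272.0], 0.67)]
tray top [([145.0, 163.0], 0.67), ([233.0, 174.0], 0.59)]
spare_a_mid scene [([158.0, 277.0], 0.57)]
spare_a_mid top [([221.0, 340.0], 0.59), ([227.0, 169.0], 0.52)]
mug scene [([271.0, 225.0], 0.65), ([210.0, 341.0], 0.58)]
mug top [([143.0, 207.0], 0.62)]
jar scene [([181.0, 358.0], 0.58)]
jar top [([147.0, 161.0], 0.94)]
```

View pics/s.png

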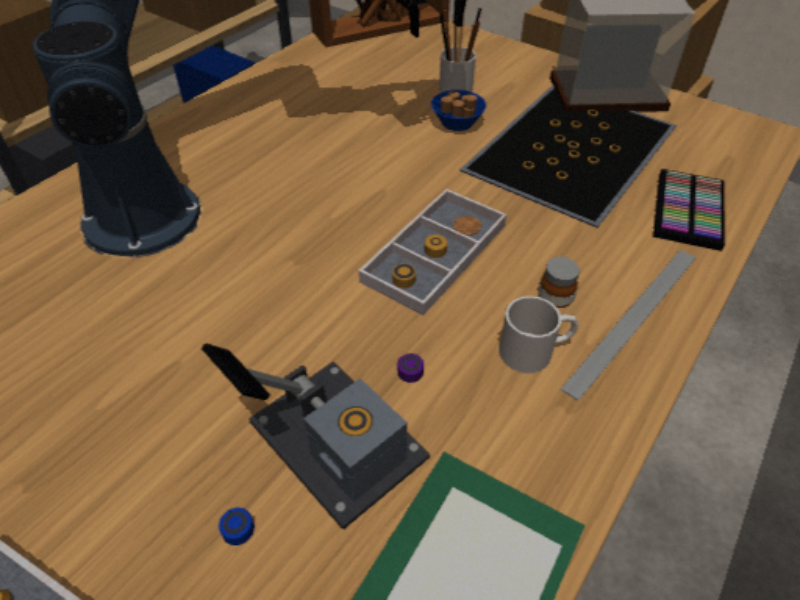

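View pics/t.png

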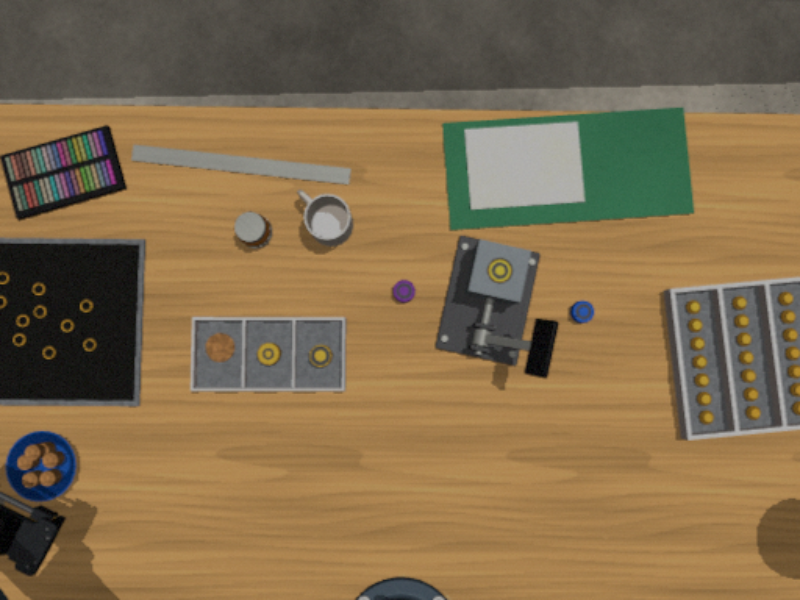

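The scene view shows the robot, fixture, tray, mug and jar. The candidates for the insert (800-px top view) are:
- Brass disc flush in the grey block at (499,270). This one fits: brass, and in the recess.
- Blue look-alike at (582,312) and purple look-alike at (403,291).
- Spares in the tray at (268,354) and (320,356).

The cork disc is in the left compartment at (220,347), and the black paddle is at (541,348). I'll refine these and confirm with one crop.

Run:
```python
from h import *
np.set_printoptions(precision=4,suppress=True)
t=vision.camera("top");s=vision.camera("scene")
hsv=cv2.cvtColor(t["frame"],cv2.COLOR_RGB2HSV)
def blob(c,r0,r1,c0,c1,f):
    m=np.zeros(c["frame"].shape[:2],bool);m[r0:r1,c0:c1]=f(cv2.cvtColor(c["frame"],cv2.COLOR_RGB2HSV)[r0:r1,c0:c1].astype(int));return m
def hullc(m):
    p=np.argwhere(m);e=cv2.fitEllipse(cv2.convexHull(p[:,::-1].astype(np.int32)));return (e[0][1],e[0][0]),e[1],len(p)
br=lambda h:(h[...,0]>10)&(h[...,0]<32)&(h[...,1]>110)&(h[...,2]>90)
for n,c,b,z in[("ins top",t,(158,188,303,336),.102),("ins scene",s,(255,285,210,245),.102)]:
    e=hullc(blob(c,*b,br));print(n,e,onz(c,e[0],z))
e=hullc(blob(t,210,236,128,153,br));print("cork",e,onz(t,e[0],.008))
blk=lambda h:h[...,2]<28
m=blob(t,198,246,334,360,blk);p=np.argwhere(m);r=cv2.minAreaRect(p[:,::-1].astype(np.float32));print("paddle top",r,len(p))
print(cv2.boxPoints(r)); print([onz(t,q[::-1],.15) for q in cv2.boxPoints(r)])
m=blob(s,215,260,125,172,blk);p=np.argwhere(m);r=cv2.minAreaRect(p[:,::-1].astype(np.float32));print("paddle scene",r,len(p));
# block and tray orientation
for l in("paddle","fixture","tray"):
  for n,c in(("top",t),("scene",s)):
    for d in vision.outline_of(n,l)[:2]:
        p=np.argwhere(d["mask"]);print(l,n,round(d["conf"],2),d["point"],cv2.minAreaRect(p[:,::-1].astype(np.float32)),len(p))
a=t["frame"][140:260,250:400,::-1];b=s["frame"][200:340,120:295,::-1]
cv2.imwrite("pics/c.png",np.vstack([cv2.resize(a,(450,360)).copy()[:300],cv2.resize(b,(450,360))[:300]]))
a=cv2.resize(a,(400,320),interpolation=2);b=cv2.resize(b,(400,320),interpolation=2);cv2.imwrite("pics/c.png",np.hstack([a,b]))
```

```text
ins top ((168.57022094726562, 324.19134521484375), (15.633460998535156, 29.540855407714844), 131) [ 0.6482 -0.1741  0.102 ]
ins scene ((269.3473815917969, 226.97911071777344), (17.759502410888672, 20.472970962524414), 217) [ 0.6376 -0.1618  0.102 ]
cork ((222.03359985351562, 140.4059295654297), (17.61223793029785, 17.90242576599121), 253) [0.504  0.3275 0.008 ]
paddle top ((346.2499694824219, 222.25), (13.532012939453125, 35.300907135009766), 11.309932708740234) 448
[[336.1538 238.2308]
 [343.0769 203.6154]
 [356.3461 206.2692]
 [349.423  240.8846]]
[array([ 0.4666, -0.1972,  0.15  ]), array([ 0.5539, -0.2151,  0.15  ]), array([ 0.5474, -0.2487,  0.15  ]), array([ 0.4602, -0.2307,  0.15  ])]
paddle scene ((150.00001525878906, 238.00003051757812), (50.91168975830078, 12.727922439575195), 45.0) 521
paddle top 0.58 [218.0, 342.1] ((328.5588684082031, 218.26473999023438), (52.14515686035156, 39.53330612182617), 14.03624439239502) 920
paddle top 0.25 [228.1, 169.6] ((171.5, 227.0), (12.0, 13.0), 90.0) 153
paddle scene 0.74 [157.1, 276.6] ((278.0, 157.0), (14.0, 14.0), 90.0) 183
paddle scene 0.7 [243.6, 156.3] ((161.31094360351562, 241.75074768066406), (72.7655258178711, 23.50322723388672), 19.133642196655273) 869
fixture top 0.83 [198.5, 317.1] ((321.2235107421875, 195.99412536621094), (74.62407684326172, 78.42036437988281), 12.52880859375) 4400
fixture scene 0.73 [279.3, 212.6] ((198.88470458984375, 258.8369445800781), (148.9799346923828, 75.9404296875), 49.02825927734375) 7142
fixture scene 0.22 [141.3, 300.9] ((298.0, 143.5), (11.0, 16.0), 90.0) 154
tray top 0.7 [227.9, 206.9] ((205.0, 227.5), (14.0, 13.0), 0.0) 171
tray scene 0.88 [163.4, 272.2] ((276.1708068847656, 158.68508911132812), (48.385581970214844, 94.6974868774414), 43.72697067260742) 3228
tray scene 0.15 [211.0, 343.5] ((339.2837219238281, 211.42333984375), (43.362178802490234, 51.16596221923828), 42.137596130371094) 1679
```

View pics/c.png

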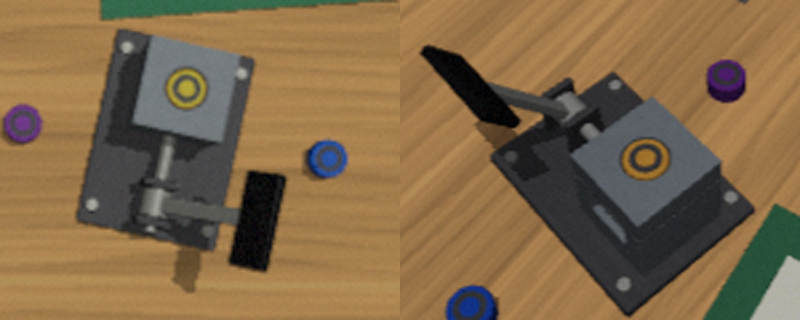

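The crop confirms it: the brass disc lies flush in the grey block (top crop 186,88; scene crop 645,158), and blue and purple stand loose on the table. Next I'll fit the fixture pose and lever angle in both views.

```bash
cat >> h.py <<'E'
from scipy.optimize import minimize
BLK=lambda h:h[...,2]<30
WIN={"top":(195,250,325,365),"scene":(212,265,122,180)}
def blackmask(n,c,win):
    r0,r1,c0,c1=win;m=np.zeros((384,512),np.uint8)
    m[r0:r1,c0:c1]=c["frame"][r0:r1,c0:c1].max(2)<30
    k,l,st,_=cv2.connectedComponentsWithStats(m);return (l==1+np.argmax(st[1:,4])).astype(np.uint8)
def axes(yaw): return np.array([np.cos(yaw),np.sin(yaw),0]),np.array([-np.sin(yaw),np.cos(yaw),0])
def paddle_pts(x,y,yaw,lean):
    ex,ey=axes(yaw);ez=np.array([0,0,1.]);a=np.array([x,y,.045])+.115*ey
    l=-np.sin(lean)*ex+np.cos(lean)*ez;n=np.cos(lean)*ex+np.sin(lean)*ez
    return np.array([a+l*s+n*t+ey*v for s in(.122,.168) for t in(-.005,.005) for v in(-.046,.046)])
def sil(c,P):
    q=np.array([proj(c,p)[::-1] for p in P]);m=np.zeros((384*4,512*4),np.uint8)
    cv2.fillConvexPoly(m,cv2.convexHull((q*4+1.5).round().astype(np.int32)),1);return cv2.resize(m.astype(np.float32),(512,384),interpolation=cv2.INTER_AREA)
E
python3 - <<'E'
from h import *
np.set_printoptions(precision=4,suppress=True)
cs={n:vision.camera(n) for n in("scene","top")}
M={n:blackmask(n,cs[n],WIN[n]) for n in cs}
print({n:int(M[n].sum()) for n in M}, [np.r_[np.argwhere(M[n]).min(0),np.argwhere(M[n]).max(0)] for n in M])
# insert ring: pixel-saturated brass inside block
for n,b in(("top",(160,187,307,333)),("scene",(257,284,210,238))):
    r0,r1,c0,c1=b;h=cv2.cvtColor(cs[n]["frame"],cv2.COLOR_RGB2HSV)[r0:r1,c0:c1].astype(int)
    m=((h[...,1]>100)&(h[...,2]>70)).astype(np.uint8);k,l,st,ce=cv2.connectedComponentsWithStats(m,connectivity=8)
    for i in range(1,k):
        if st[i,4]>15:
            p=np.argwhere(l==i);e=cv2.minEnclosingCircle(p[:,::-1].astype(np.float32));g=((p.max(0)+p.min(0))/2)+[r0,c0];print(n,st[i],g,onz(cs[n],g,.102))
def cost(p):
    return sum(np.abs(sil(cs[n],paddle_pts(*p))-M[n]).sum()/M[n].sum() for n in cs)+((p[0]-.636)**2+(p[1]+.166)**2)*2e3
best=min((minimize(cost,[.636,-.166,np.radians(78),l0],method="Nelder-Mead",options=dict(initial_simplex=np.array([.636,-.166,1.36,l0])+np.vstack([np.zeros(4),np.diag([.006,.006,.06,.1])]),maxiter=250)) for l0 in(.4,.6)),key=lambda r:r.fun)
print(best.x,np.degrees(best.x[2:]),best.fun,cost(best.x))
E
```

```text
{'scene': 521, 'top': 458} [array([221, 130, 255, 171]), array([205, 337, 240, 356])]
top [  5   6  16  15 102] [173.  319.5] [ 0.6363 -0.1617  0.102 ]
top [10 10  7  7 35] [173. 320.] [ 0.6363 -0.163   0.102 ]
scene [  7   4  21  18 177] [269.5 227. ] [ 0.6378 -0.162   0.102 ]
scene [13  8  9  8 62] [268.5 227. ] [ 0.6364 -0.1603  0.102 ]
[ 0.6358 -0.1661  1.3942  0.5525] [79.8812 31.6561] 0.4590411941652884 0.4590411941652884
```

```bash
cat >> h.py <<'E'
FX,FY,YAW=.637,-.162,np.radians(78.7)
def grip(lean,depth=.022):
    """TCP target (fingers vertical): tip 'depth' below the inner top edge, centred between pad contacts; and width"""
    s,c=np.sin(lean),np.cos(lean);zt=.168*c+.005*s;uo=.168*s+.005*c;h=zt-depth
    a=(h-.005*s)/c;ui=a*s-.005*c
    ex,ey=axes(YAW);ax=np.array([FX,FY,.045])+.115*ey
    return ax-ex*(uo+ui)/2+np.array([0,0,h+.008]),uo-ui
def rows(P,yaw_y=None,scale=.3):
    """shift in tool axes (fractions) from current pose to P, turn fraction so tool y lies along world direction angle yaw_y"""
    o=robot.get_obs();Rt=R.from_quat(o["tool_rot"]).as_matrix();d=Rt.T@(np.asarray(P)-o["position"])/scale
    t=0
    if yaw_y is not None:
        a=np.arctan2(Rt[1,1],Rt[0,1]);da=(yaw_y-a+np.pi/2)%np.pi-np.pi/2;t=da*np.sign(Rt[2,2])/(2*np.pi)
    return np.r_[d,t]
E
python3 - <<'E'
from h import *
np.set_printoptions(precision=4,suppress=True)
o=robot.get_obs();print(o["time"],o["position"],R.from_quat(o["tool_rot"]).as_matrix(),o["q"],o["grip_width"])
cs={n:vision.camera(n) for n in("scene","top")};M={n:blackmask(n,cs[n],WIN[n]) for n in cs}
for n in cs:
    f=lambda l:np.abs(sil(cs[n],paddle_pts(FX,FY,YAW,l))-M[n]).sum()/M[n].sum()
    L=np.radians(np.arange(18,50,1));v=[f(l) for l in L];print(n,np.degrees(L[np.argmin(v)]),min(v))
for d in(20,30,33,36,48):print(d,*grip(np.radians(d)))
print(rows(grip(np.radians(33))[0]+[0,0,.08],YAW), rows(grip(np.radians(33))[0],YAW-.0))
E
```

```text
1.6 [0.2717 0.5628 0.1959] [[-0.9005  0.4348 -0.    ]
 [ 0.4348  0.9005  0.    ]
 [ 0.      0.     -1.    ]] [ 0.9425  0.5275  1.4327  0.      1.1814 -0.1785] 0.08705129216137598
scene 34.0 0.24139579349904397
top 33.0 0.30441810344827586
20 [ 0.5138 -0.1919  0.1906] 0.01740427136171553
30 [ 0.509  -0.2156  0.179 ] 0.021361959960016136
33 [ 0.5077 -0.2222  0.1746] 0.022673672729799463
36 [ 0.5064 -0.2285  0.1699] 0.024074105559867415
48 [ 0.5022 -0.2499  0.1471] 0.03112478138983084
[-1.8461 -2.0145 -0.1956 -0.0402] [-1.8461 -2.0145  0.0711 -0.0402]
```

```bash
python3 -m handwheel '[[-0.92,-1,-0.2,0],[-0.92,-1,-0.2,0],[-0.92,-1,-0.2,0],[-0.92,-1,-0.2,0],[-0.92,-1,-0.2,0],[-0.92,-1,-0.2,0],[-0.92,-1,-0.2,0],[-0.92,-1,-0.2,0],[-0.92,-1,-0.2,0],[-0.92,-1,-0.2,0],[-0.92,-1,-0.2,0],[-0.92,-1,-0.2,0]]' 60 5
python3 -m handwheel '[[-0.926,-1,0,-0.04],[-0.926,-1,0,-0.04],[-0.926,-1,0,-0.04],[-0.926,-1,0,-0.04],[-0.926,-1,0,-0.04],[-0.926,-1,0,-0.04],[-0.926,-1,0,-0.04],[-0.926,-1,0,-0.04],[-0.926,-1,0,-0.04],[-0.926,-1,0,-0.04],[-0.926,-1,0,-0.04],[-0.926,-1,0,-0.04],[-0.926,-1,0,-0.04]]'
python3 -c "
from h import *
print(rows(grip(np.radians(33.5))[0],YAW),robot.get_obs()['position'])"
```

```text
time: 2.7
position: [0.3909, 0.1712, 0.2565]
tool_rot: [0.226, 0.974, 0.0, 0.001]
ft_force: [0.1, 1.3, -1.1]
grip_width: 0.0523
grip_force: 0.0
time: 3.78
position: [0.5094, -0.2163, 0.2551]
tool_rot: [0.099, 0.995, 0.001, -0.001]
ft_force: [0.1, 0.7, 0.5]
grip_width: 0.0523
grip_force: 0.0
[ 1.04781821e-03 -2.46925463e-02  2.70696434e-01 -5.53139651e-05] [ 0.50939661 -0.21625123  0.25507547]
```

```bash
python3 -m handwheel '[[0,-0.025,0.09,0],[0,-0.025,0.18,0],[0,-0.025,0.23,0],[0,-0.025,0.27,0],[0,-0.025,0.27,0],[0,-0.025,0.27,0]]' 60 5
python3 - <<'E'
from h import *
s=vision.camera("scene");t=vision.camera("top")
a=s["frame"][170:290,90:240,::-1];b=t["frame"][150:270,270:420,::-1]
cv2.imwrite("pics/d.png",np.hstack([cv2.resize(q,(400,320),interpolation=2) for q in(a,b)]))
E
```

```text
time: 4.28
position: [0.5075, -0.2229, 0.1747]
tool_rot: [0.098, 0.995, 0.001, -0.001]
ft_force: [-0.4, 0.2, -0.6]
grip_width: 0.0522
grip_force: 0.0
```

View pics/d.png

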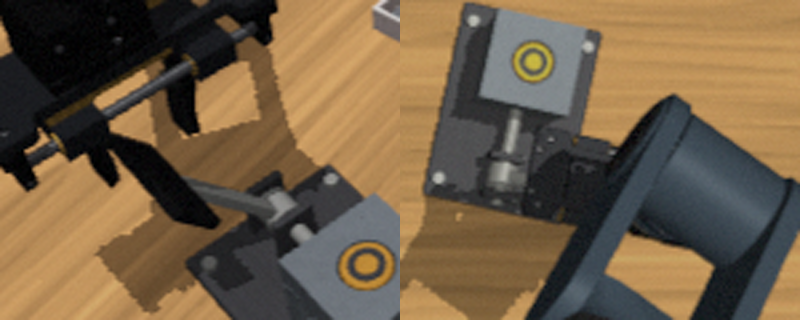

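The picture shows the two fingertips at crop (100,165) and (180,110), one on each side of the paddle's upper edge. Now I'll close gently.

```bash
python3 -m handwheel '[[0,0,0,0],[0,0,0,0],[0,0,0,0],[0,0,0,0],[0,0,0,0],[0,0,0,0]]' 0 4
python3 -c "
from h import *
np.set_printoptions(precision=4,suppress=True)
for l in (0,.03,.1,.2,.3,.4,.45,.5): g=grip(.349+l);print(l,rows(g[0]),g[1])"
```

```text
time: 4.88
position: [0.5081, -0.2257, 0.1751]
tool_rot: [0.099, 0.995, -0.0, 0.0]
ft_force: [0.0, 0.7, -0.3]
grip_width: 0.0203
grip_force: 0.0
0 [ 0.0037  0.1144 -0.0517  0.    ] 0.01740285597678718
0.03 [ 0.0037  0.1    -0.0462  0.    ] 0.018051931293326856
0.1 [ 0.0036  0.0672 -0.0315  0.    ] 0.019608907182775512
0.2 [ 0.0036  0.0228 -0.0062  0.    ] 0.021988531302769912
0.3 [ 0.0035 -0.0181  0.024   0.    ] 0.024656694971198073
0.4 [ 0.0035 -0.0546  0.0587  0.    ] 0.027777768585277293
0.45 [ 0.0034 -0.0711  0.0777  0.    ] 0.029581008606146098
0.5 [ 0.0034 -0.0861  0.0977  0.    ] 0.03160021043502367
```

```bash
python3 -m handwheel '[[0.004,0.02,-0.01,0],[0.004,0.04,-0.02,0],[0.004,0.06,-0.03,0],[0.004,0.075,-0.037,0],[0.004,0.09,-0.043,0],[0.004,0.105,-0.05,0],[0.004,0.11,-0.051,0],[0.004,0.11,-0.051,0]]'
python3 - <<'E'
from h import *
np.set_printoptions(precision=4,suppress=True)
for l in (0,.03,.1,.2,.3,.4,.45,.5): g=grip(.349+l);print(l,rows(g[0]),g[1])
cs={n:vision.camera(n) for n in("scene",)}
s=cs["scene"]
a=s["frame"][170:290,90:240,::-1]
cv2.imwrite("pics/e.png",cv2.resize(a,(600,480),interpolation=2))
E
```

```text
time: 5.55
position: [0.5136, -0.1925, 0.1905]
tool_rot: [0.099, 0.995, -0.0, 0.0]
ft_force: [-0.2, 0.7, -0.0]
grip_width: 0.0003
grip_force: 0.0
0 [-0.0002  0.0022 -0.0004  0.    ] 0.01740285597678718
0.03 [-0.0002 -0.0122  0.0051  0.    ] 0.018051931293326856
0.1 [-0.0002 -0.045   0.0198  0.    ] 0.019608907182775512
0.2 [-0.0002 -0.0894  0.0451  0.    ] 0.021988531302769912
0.3 [-0.0002 -0.1302  0.0753  0.    ] 0.024656694971198073
0.4 [-0.0002 -0.1668  0.1101  0.    ] 0.027777768585277293
0.45 [-0.0002 -0.1833  0.1291  0.    ] 0.029581008606146098
0.5 [-0.0002 -0.1983  0.149   0.    ] 0.03160021043502367
```

View pics/e.png

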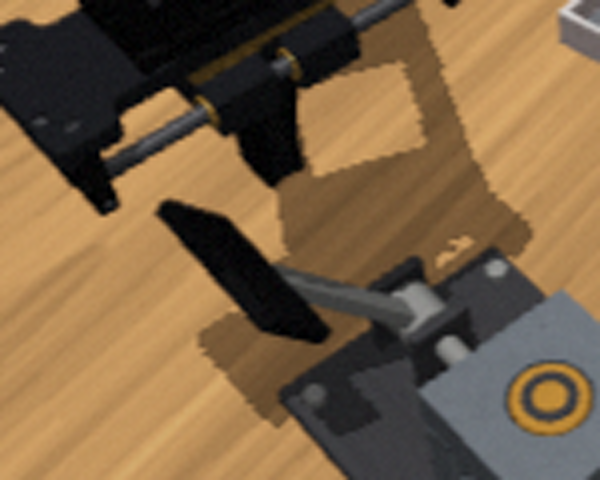

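The fingers came off: they were still closing when I moved, and the bite was shallow. The paddle is now free at crop (240,270). I'll refit the lean and bite deeper, at a fixed point on the lever.

```bash
cat >> h.py <<'E'
def grip(lean,a=.132):
    s,c=np.sin(lean),np.cos(lean);uo=.168*s+.005*c;h=a*c+.005*s;ui=a*s-.005*c
    ex,ey=axes(YAW);ax=np.array([FX,FY,.045])+.115*ey
    return ax-ex*(uo+ui)/2+np.array([0,0,h+.008]),uo-ui
E
python3 - <<'E'
from h import *
np.set_printoptions(precision=4,suppress=True)
s=vision.camera("scene");M=blackmask("scene",s,(217,260,122,180));p=np.argwhere(M);print(p.min(0),p.max(0),M.sum())
f=lambda l:np.abs(sil(s,paddle_pts(FX,FY,YAW,l))-M).sum()/M.sum()
L=np.radians(np.arange(18,50,1));v=np.array([f(l) for l in L]);b=L[v.argmin()];print(np.degrees(b),v.min(),v)
for l in range(20,50,4):print(l,rows(grip(np.radians(l))[0]),grip(np.radians(l))[1])
g=grip(b);print(rows(g[0]),g)
E
```

```text
[221 130] [255 171] 512
34.0 0.2666015625 [1.6663 1.6321 1.6536 1.6897 1.7522 1.7903 1.8353 1.8885 1.921  1.865
 1.6974 1.4884 1.2317 0.9738 0.7034 0.4092 0.2666 0.3004 0.515  0.7919
 1.0671 1.3192 1.5537 1.7905 1.9811 2.1841 2.3539 2.5029 2.6469 2.7073
 2.7419 2.7881]
20 [-0.0004  0.011   0.0382  0.    ] 0.021709651367583155
24 [-0.0004 -0.0213  0.0487  0.    ] 0.023777973727154816
28 [-0.0004 -0.0527  0.0611  0.    ] 0.025730452188881328
32 [-0.0005 -0.0829  0.0754  0.    ] 0.027557574473959637
36 [-0.0005 -0.1118  0.0916  0.    ] 0.02925043902627851
40 [-0.0005 -0.1393  0.1096  0.    ] 0.03080079837990518
44 [-0.0005 -0.1653  0.1293  0.    ] 0.0322010993399104
48 [-0.0006 -0.1895  0.1506  0.    ] 0.033444519780774784
[-0.0005 -0.0975  0.0833  0.    ] (array([ 0.5078, -0.2217,  0.1652]), np.float64(0.028421320250497303))
```

```bash
python3 -m handwheel '[[0,0,-0.1,0],[0,0,-0.1,0],[0,-0.05,-0.1,0],[0,-0.1,-0.1,0],[0,-0.1,-0.1,0],[0,-0.1,-0.1,0],[0,-0.1,-0.1,0],[0,-0.1,-0.1,0],[0,-0.1,-0.1,0],[0,-0.1,-0.1,0],[0,-0.1,-0.1,0],[0,-0.1,-0.03,0],[0,-0.1,0.03,0],[0,-0.1,0.06,0],[0,-0.1,0.083,0],[0,-0.1,0.083,0],[0,-0.1,0.083,0]]' 60 5
python3 -m handwheel '[[0,0,0,0],[0,0,0,0],[0,0,0,0],[0,0,0,0],[0,0,0,0],[0,0,0,0],[0,0,0,0],[0,0,0,0],[0,0,0,0],[0,0,0,0],[0,0,0,0],[0,0,0,0],[0,0,0,0]]' 0 5
python3 -c "
from h import *
np.set_printoptions(precision=4,suppress=True)
for l in (0,.03,.1,.2,.3,.4,.45,.5): g=grip(.349+l);print(l,rows(g[0]),g[1])"
```

```text
time: 7.07
position: [0.5077, -0.2225, 0.1655]
tool_rot: [0.099, 0.995, -0.0, 0.0]
ft_force: [-0.1, 0.0, 1.1]
grip_width: 0.0521
grip_force: 0.0
time: 8.15
position: [0.5075, -0.2224, 0.1653]
tool_rot: [0.099, 0.995, 0.0, -0.0]
ft_force: [-0.0, -0.8, -0.2]
grip_width: 0.0007
grip_force: 0.0
0 [-0.0004  0.1112 -0.0448  0.    ] 0.02170764889332364
0.03 [-0.0004  0.0972 -0.0405  0.    ] 0.022610049217508962
0.1 [-0.0005  0.0651 -0.0292  0.    ] 0.02463515148425112
0.2 [-0.0005  0.0212 -0.0096  0.    ] 0.02731650778484636
0.3 [-0.0006 -0.02    0.0138  0.    ] 0.029724926569292376
0.4 [-0.0006 -0.0583  0.0408  0.    ] 0.031836343713212395
0.45 [-0.0006 -0.0762  0.0556  0.    ] 0.03277396209226982
0.5 [-0.0007 -0.0932  0.0712  0.    ] 0.033629662634446056
```

Run:
```python
from h import *
np.set_printoptions(precision=2,suppress=True)
s=vision.camera("scene");im=s["frame"][:,:,::-1].copy()
im=cv2.resize(im,None,fx=5,fy=5,interpolation=2)
P=paddle_pts(FX,FY,YAW,np.radians(34.4));q=[proj(s,p) for p in P]
for i in range(8):
    for b in(1,2,4):
        if not i&b: cv2.line(im,*[(int(q[k][1]*5+2),int(q[k][0]*5+2)) for k in(i,i|b)],(0,255,0),1)
o=robot.get_obs()
ex,ey=axes(YAW)
for X,c in((o["position"]+[0,0,-.008],(0,0,255)),([FX,FY,.102],(255,0,255)),(np.array([FX,FY,.045])+.115*ey,(255,255,0))):
    r,k=proj(s,X);cv2.circle(im,(int(k*5+2),int(r*5+2)),6,c,2)
cv2.imwrite("pics/f.png",im[900:1460,560:1300])
```

```text
(no output)
```

View pics/f.png

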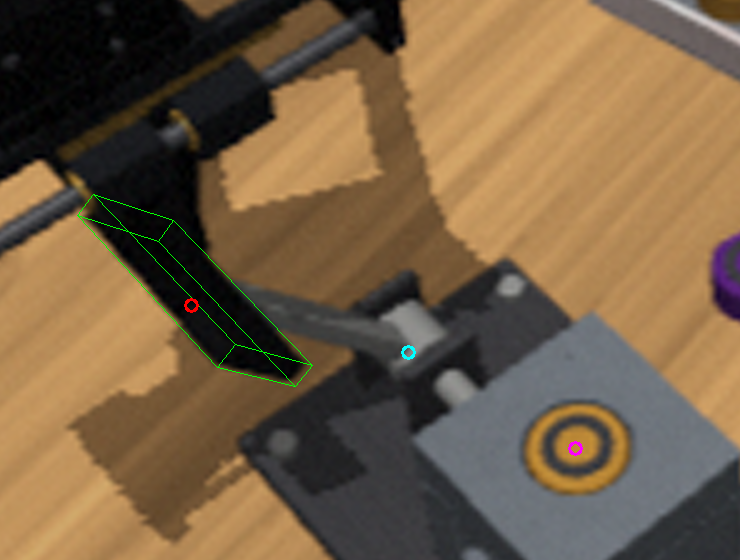

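The overlay fits the paddle, yet the closed fingers are hidden behind it. I'll check the projected fingertips against pics d and e.

Run:
```python
from h import *
np.set_printoptions(precision=1,suppress=True)
s=vision.camera("scene")
ex,ey=axes(YAW)
def sh(P,sc,off):
    r,c=proj(s,P);return np.array([(c-off[1])*sc,(r-off[0])*sc])
T=np.array([.5075,-.2229,.1747])
for k in(-.041,-.026,.026,.041):print("d finger",k,sh(T+ex*k-[0,0,.008],400/150,(170,90)),"grasp height",sh(T+ex*k+[0,0,.03],400/150,(170,90)))
T=np.array([.5136,-.1925,.1905]);print("e tip",sh(T-[0,0,.008],4,(170,90)),"40up",sh(T+[0,0,.03],4,(170,90)))
P=paddle_pts(FX,FY,YAW,np.radians(34));print("paddle in d",[sh(p,400/150,(170,90)) for p in P])
o=robot.get_obs();print(o["q"],o["joint_torque"],o["ft_force"],o["grip_force"],o["grip_width"])
```

```text
d finger -0.041 [104.7 214.8] grasp height [ 91.6 180.9]
d finger -0.026 [124.1 202.3] grasp height [111.9 168.2]
d finger 0.026 [188.6 160.6] grasp height [179.3 126. ]
d finger 0.041 [206.5 149. ] grasp height [197.9 114.4]
e tip [286.4 213.9] 40up [272.4 160.4]
paddle in d [array([216.2, 230.8]), array([142.7, 153.4]), array([225. , 219.3]), array([151. , 142.5]), array([174.9, 220.3]), array([100. , 139.4]), array([184.1, 208.1]), array([108.7, 128. ])]
[-0.6  0.5  1.6 -0.   1.  -2. ] [ -0.  -39.  -15.3  -0.1   0.1  -0. ] [ 0.4 -0.4  0.2] 0.0 0.00010832269680425356
```

Run:
```python
from h import *
s=vision.camera("scene");im=s["frame"][205:270,110:190,::-1].astype(float)
im=np.clip((im/70)**.6,0,1)*255
im=cv2.resize(im.astype(np.uint8),(720,585),interpolation=cv2.INTER_NEAREST)
o=robot.get_obs();r,k=proj(s,o["position"]-[0,0,.008]);cv2.circle(im,(int((k-110+.5)*9),int((r-205+.5)*9)),6,(0,0,255),2)
cv2.imwrite("pics/g.png",im)
```

```text
(no output)
```

View pics/g.png

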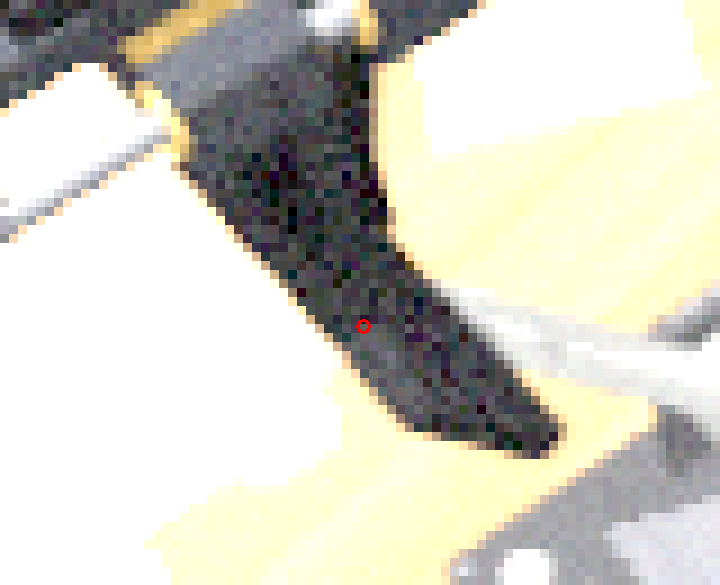

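The contrast crop shows the finger overlapping the paddle and ending about 60 px (roughly 17 mm) above the red marker. The real tips are higher than assumed, so the bite was too shallow. I'll lift, open and bite 15 mm deeper.

```bash
python3 -m handwheel '[[0,0,-0.1,0],[0,0,-0.13,0],[0,0,-0.13,0],[0,-0.007,-0.13,0],[0,-0.007,-0.13,0],[0,-0.007,-0.13,0],[0,-0.007,-0.13,0],[0,-0.007,-0.13,0],[0,-0.007,-0.13,0],[0,-0.007,-0.13,0],[0,-0.007,-0.13,0],[0,-0.007,-0.13,0],[0,-0.007,-0.1,0],[0,-0.007,-0.05,0],[0,-0.007,0,0],[0,-0.007,0.03,0],[0,-0.007,0.05,0],[0,-0.007,0.05,0],[0,-0.007,0.05,0]]' 60 5
python3 -m handwheel '[[0,0,0,0],[0,0,0,0],[0,0,0,0],[0,0,0,0],[0,0,0,0],[0,0,0,0]]' 0 5
python3 -m handwheel '[[0,0,0,0],[0,0,0,0],[0,0,0,0],[0,0,0,0]]' 0 5
python3 -m handwheel '[[0,0,0,0],[0,0,0,0]]' 0 5
```

```text
time: 9.88
position: [0.5071, -0.2246, 0.1502]
tool_rot: [0.099, 0.995, 0.0, -0.0]
ft_force: [-0.4, 0.4, -0.6]
grip_width: 0.052
grip_force: 0.0
time: 10.38
position: [0.5072, -0.2256, 0.1509]
tool_rot: [0.099, 0.995, -0.001, 0.0]
ft_force: [-3.1, -4.6, 4.1]
grip_width: 0.0201
grip_force: 2.6
time: 10.72
position: [0.5075, -0.2266, 0.1514]
tool_rot: [0.099, 0.995, -0.002, 0.001]
ft_force: [-2.0, -4.3, 4.5]
grip_width: 0.0134
grip_force: 4.8
time: 10.88
position: [0.5075, -0.2267, 0.1514]
tool_rot: [0.099, 0.995, -0.002, 0.001]
ft_force: [-1.8, -4.9, 4.7]
grip_width: 0.0133
grip_force: 4.8
```

```bash
python3 -m handwheel '[[0,0,0,0],[0,0,0,0],[0,0,0,0],[0,0,0,0],[0,0,0,0],[0,0,0,0],[0,0,0,0],[0,0,0,0],[0,0,0.03,0],[0,0,0.05,0],[0,0,0.05,0],[0,0,0.05,0]]' 60 5
python3 -m handwheel '[[0,0,0,0],[0,0,0,0],[0,0,0,0],[0,0,0,0],[0,0,0,0],[0,0,0,0],[0,0,0,0],[0,0,0,0],[0,0,0,0],[0,0,0,0],[0,0,0,0]]' 0 5
python3 - <<'E'
from h import *
s=vision.camera("scene");im=s["frame"][205:270,110:190,::-1].astype(float)
im=np.clip((im/90)**.6,0,1)*255
im=cv2.resize(im.astype(np.uint8),(720,585),interpolation=cv2.INTER_LINEAR)
o=robot.get_obs()
for d in(-.008,.011,.03):
    r,k=proj(s,o["position"]+[0,0,d]);cv2.circle(im,(int((k-110+.5)*9),int((r-205+.5)*9)),5,(0,0,255),2)
for p in paddle_pts(FX,FY,YAW,np.radians(34)):
    r,k=proj(s,p);cv2.circle(im,(int((k-110+.5)*9),int((r-205+.5)*9)),4,(0,200,0),2)
cv2.imwrite("pics/h.png",im)
E
```

```text
time: 11.88
position: [0.5065, -0.2241, 0.1344]
tool_rot: [0.099, 0.995, 0.001, -0.001]
ft_force: [0.5, 0.1, 0.3]
grip_width: 0.0523
grip_force: 0.0
time: 12.8
position: [0.5071, -0.2243, 0.1354]
tool_rot: [0.099, 0.995, 0.0, 0.0]
ft_force: [0.6, 0.9, 0.0]
grip_width: 0.0241
grip_force: 4.6
```

View pics/h.png

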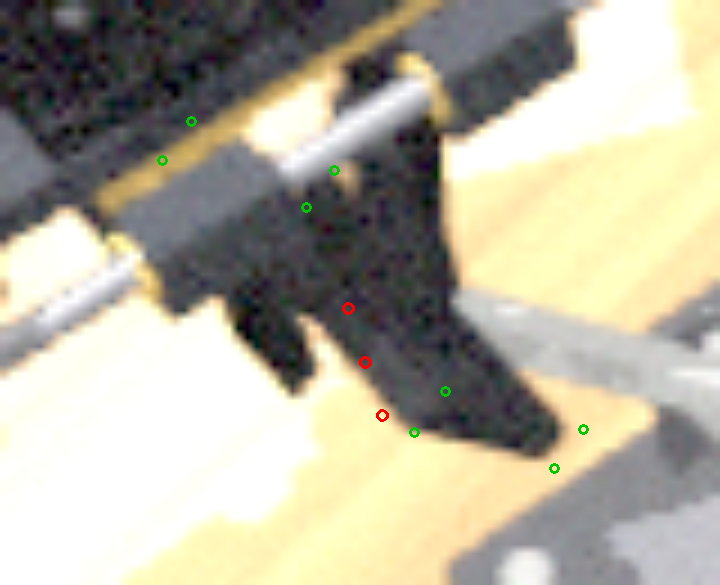

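The paddle is now held firmly: opening 24 mm, grip 4.6 N, with the outer fingertip at crop (300,390) and the inner finger behind. Next: the up-stroke to the stop.

```bash
python3 -m handwheel '[[0,0.02,-0.012,0],[0,0.04,-0.023,0],[0,0.06,-0.034,0],[0,0.08,-0.044,0],[0,0.1,-0.053,0],[0,0.115,-0.06,0],[0,0.118,-0.06,0],[0,0.118,-0.06,0],[0,0.118,-0.06,0]]'
```

```text
time: 13.6
position: [0.5152, -0.1899, 0.1549]
tool_rot: [0.099, 0.995, -0.001, 0.001]
ft_force: [-1.8, -2.0, 9.5]
grip_width: 0.0168
grip_force: 5.6
```

```bash
python3 -m handwheel '[[0,-0.02,0.008,0],[0,-0.04,0.017,0],[0,-0.06,0.027,0],[0,-0.08,0.038,0],[0,-0.1,0.051,0],[0,-0.12,0.064,0],[0,-0.14,0.079,0],[0,-0.16,0.095,0],[0,-0.18,0.113,0],[0,-0.195,0.128,0],[0,-0.21,0.142,0],[0,-0.21,0.142,0],[0,-0.21,0.142,0]]'
```

```text
time: 14.68
position: [0.5022, -0.2502, 0.1141]
tool_rot: [0.099, 0.995, 0.001, 0.001]
ft_force: [-4.1, 3.4, 23.9]
grip_width: 0.0266
grip_force: 13.7
```

```bash
cat > ang.py <<'E'
from h import *
s=vision.camera("scene");ex,ey=axes(YAW)
# black region corner farthest along image direction of -ey at paddle: use window below gripper
m=(s["frame"].max(2)<30).astype(np.uint8);m[:, :100]=0;m[:200]=0;m[275:]=0;m[:,185:]=0
k,l,st,_=cv2.connectedComponentsWithStats(m);m=l==1+np.argmax(st[1:,4])
p=np.argwhere(m);d=np.array([.7,.7]);top=p[np.argsort(p@d)[-12:]]
print("obs end",top.mean(0))
for a in range(16,52,4):
    S=sil(s,paddle_pts(FX,FY,YAW,np.radians(a)))>.5;q=np.argwhere(S);print(a,q[np.argsort(q@d)[-12:]].mean(0).round(1))
E
python3 ang.py
```

```text
obs end [215.33333333 180.75      ]
16 [237.8 186.2]
20 [241.2 182.8]
24 [244.8 179.2]
28 [248.8 176.2]
32 [251.9 173.2]
36 [256.4 169.9]
40 [260.2 167.5]
44 [263.3 165.2]
48 [267.7 162.5]
```

```bash
sed -i 's/m\[:200\]=0/m[:238]=0/; s/range(16,52,4)/(16,20,48)/' ang.py; python3 ang.py
python3 - <<'E'
from h import *
s=vision.camera("scene");im=s["frame"][190:310,90:250,::-1].astype(float)
im=np.clip((im/110)**.6,0,1)*255
im=cv2.resize(im.astype(np.uint8),(720,540))
P=paddle_pts(FX,FY,YAW,np.radians(48))
for p in P:
    r,k=proj(s,p);cv2.circle(im,(int((k-90+.5)*4.5),int((r-190+.5)*4.5)),4,(0,200,0),2)
cv2.imwrite("pics/i.png",im)
E
```

```text
obs end [266.75 162.  ]
16 [237.8 186.2]
20 [241.2 182.8]
48 [267.7 162.5]
```

View pics/i.png

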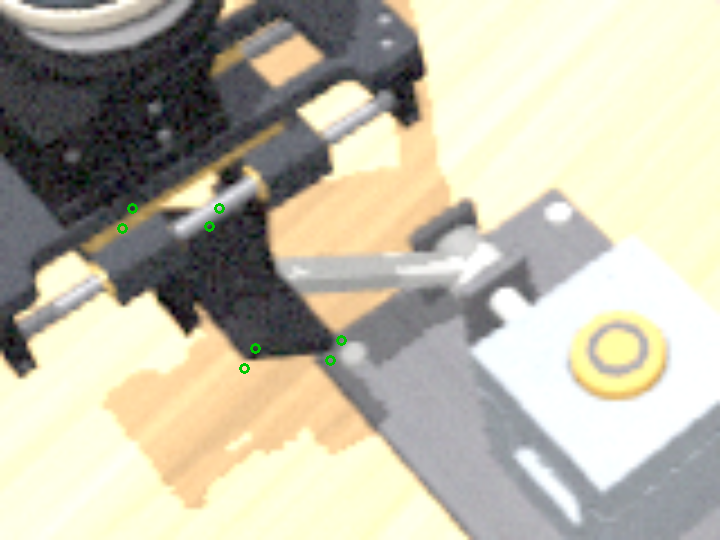

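The lever is at its lower stop (overlay at 48° matches, paddle end near crop (325,350)), and the insert at (617,355) has begun to rise. Now back up, checking the angle there.

```bash
python3 -m handwheel '[[0,0.015,-0.014,0],[0,0.03,-0.028,0],[0,0.05,-0.046,0],[0,0.07,-0.062,0],[0,0.09,-0.077,0],[0,0.11,-0.09,0],[0,0.13,-0.102,0],[0,0.15,-0.113,0],[0,0.17,-0.123,0],[0,0.19,-0.132,0],[0,0.21,-0.14,0],[0,0.215,-0.142,0],[0,0.215,-0.142,0]]'; sed -i 's/m\[:238\]=0/m[:225]=0/; s/(16,20,48)/(18,20,22,24)/' ang.py; python3 ang.py
```

```text
time: 15.92
position: [0.516, -0.189, 0.1541]
tool_rot: [0.099, 0.995, -0.001, 0.002]
ft_force: [2.9, -4.5, 5.8]
grip_width: 0.0171
grip_force: 5.2
obs end [239.5        182.16666667]
18 [239.8 184.2]
20 [241.2 182.8]
22 [242.9 181.2]
24 [244.8 179.2]
```

```bash
python3 -m handwheel '[[0,-0.02,0.008,0],[0,-0.045,0.019,0],[0,-0.07,0.033,0],[0,-0.095,0.048,0],[0,-0.12,0.064,0],[0,-0.145,0.082,0],[0,-0.17,0.103,0],[0,-0.195,0.127,0],[0,-0.213,0.14,0],[0,-0.213,0.14,0],[0,-0.213,0.14,0]]'; python3 -m handwheel '[[0,0.015,-0.014,0],[0,0.03,-0.028,0],[0,0.05,-0.046,0],[0,0.07,-0.062,0],[0,0.09,-0.077,0],[0,0.11,-0.09,0],[0,0.13,-0.102,0],[0,0.15,-0.113,0],[0,0.17,-0.123,0],[0,0.19,-0.132,0],[0,0.21,-0.14,0],[0,0.213,-0.14,0],[0,0.213,-0.14,0]]'; python3 ang.py
cat > ins.py <<'E'
from h import *
s=vision.camera("scene")
r0,r1,c0,c1=235,290,205,250;h=cv2.cvtColor(s["frame"],cv2.COLOR_RGB2HSV)[r0:r1,c0:c1].astype(int)
m=((h[...,1]>100)&(h[...,2]>70)).astype(np.uint8);k,l,st,ce=cv2.connectedComponentsWithStats(m,connectivity=8)
i=1+np.argmax(st[1:,4]);p=np.argwhere(l==i);print("insert bbox",p.min(0)+[r0,c0],p.max(0)+[r0,c0],len(p))
for z in(0,.004,.010,.016):
    ex=[proj(s,[FX+.02*np.cos(a),FY+.02*np.sin(a),.102+z]) for a in np.arange(0,6.3,.1)];ex=np.array(ex);print(z,ex.min(0).round(1),ex.max(0).round(1))
E
python3 ins.py
```

```text
time: 16.88
position: [0.5024, -0.2496, 0.1132]
tool_rot: [0.1, 0.995, 0.001, 0.001]
ft_force: [-0.7, 0.7, 15.2]
grip_width: 0.0276
grip_force: 11.5
time: 17.97
position: [0.5149, -0.1887, 0.1537]
tool_rot: [0.098, 0.995, -0.001, 0.001]
ft_force: [1.0, -5.1, 5.9]
grip_width: 0.018
grip_force: 5.1
obs end [239.16666667 182.33333333]
18 [239.8 184.2]
20 [241.2 182.8]
22 [242.9 181.2]
24 [244.8 179.2]
insert bbox [235 218] [259 249] 384
0 [260.4 216.2] [278.4 237.2]
0.004 [259.3 216. ] [277.3 237.1]
0.01 [257.5 215.8] [275.6 237. ]
0.016 [255.7 215.6] [273.9 236.9]
```

```bash
sed -i 's/235,290,205,250/250,285,212,240/' ins.py; python3 ins.py|head -1; for i in 1; do python3 -m handwheel '[[0,-0.02,0.008,0],[0,-0.045,0.019,0],[0,-0.07,0.033,0],[0,-0.095,0.048,0],[0,-0.12,0.064,0],[0,-0.145,0.082,0],[0,-0.17,0.103,0],[0,-0.195,0.127,0],[0,-0.213,0.14,0],[0,-0.213,0.14,0],[0,-0.213,0.14,0]]'; done; python3 -m handwheel '[[0,0.015,-0.014,0],[0,0.03,-0.028,0],[0,0.05,-0.046,0],[0,0.07,-0.062,0],[0,0.09,-0.077,0],[0,0.11,-0.09,0],[0,0.13,-0.102,0],[0,0.15,-0.113,0],[0,0.17,-0.123,0],[0,0.19,-0.132,0],[0,0.21,-0.14,0],[0,0.213,-0.14,0],[0,0.213,-0.14,0]]'; python3 ang.py|head -1;python3 ins.py
```

```text
insert bbox [258 217] [278 237] 225
time: 19.03
position: [0.5015, -0.2491, 0.1127]
tool_rot: [0.1, 0.995, 0.002, -0.0]
ft_force: [-0.8, 0.1, 15.4]
grip_width: 0.0279
grip_force: 11.4
time: 20.12
position: [0.5141, -0.1883, 0.1532]
tool_rot: [0.098, 0.995, -0.001, -0.0]
ft_force: [0.7, -5.2, 4.5]
grip_width: 0.0179
grip_force: 5.4
obs end [239.25       182.41666667]
insert bbox [256 217] [278 237] 258
0 [260.4 216.2] [278.4 237.2]
0.004 [259.3 216. ] [277.3 237.1]
0.01 [257.5 215.8] [275.6 237. ]
0.016 [255.7 215.6] [273.9 236.9]
```

```bash
python3 -m handwheel '[[0,-0.02,0.008,0],[0,-0.045,0.019,0],[0,-0.07,0.033,0],[0,-0.095,0.048,0],[0,-0.12,0.064,0],[0,-0.145,0.082,0],[0,-0.17,0.103,0],[0,-0.195,0.127,0],[0,-0.213,0.14,0],[0,-0.213,0.14,0],[0,-0.213,0.14,0]]'; python3 -m handwheel '[[0,0.015,-0.014,0],[0,0.03,-0.028,0],[0,0.05,-0.046,0],[0,0.07,-0.062,0],[0,0.09,-0.077,0],[0,0.11,-0.09,0],[0,0.13,-0.102,0],[0,0.15,-0.113,0],[0,0.17,-0.123,0],[0,0.19,-0.132,0],[0,0.21,-0.14,0],[0,0.213,-0.14,0],[0,0.213,-0.14,0]]'; python3 ang.py|head -1;python3 ins.py|head -1
```

```text
time: 21.13
position: [0.5009, -0.2487, 0.1124]
tool_rot: [0.1, 0.995, 0.002, -0.001]
ft_force: [-1.6, 0.8, 16.1]
grip_width: 0.0286
grip_force: 11.1
time: 22.22
position: [0.514, -0.1883, 0.1532]
tool_rot: [0.098, 0.995, -0.001, -0.001]
ft_force: [-0.3, -6.0, 4.5]
grip_width: 0.0178
grip_force: 5.4
obs end [239.16666667 182.33333333]
insert bbox [256 217] [278 237] 259
```

The insert is 16 mm up and the fourth pull was idle, so the ejector is at its top tooth. Now I'll release and lift clear.

```bash
python3 -m handwheel '[[0,0,0,0],[0,0,0,0],[0,0,0,0],[0,0,0,0],[0,0,0,0],[0,0,0,0],[0,0,0,0],[0,0,0,0],[0,0,-0.1,0],[0,0,-0.2,0],[0,0,-0.3,0],[0,0,-0.36,0],[0,0,-0.36,0],[0,0,-0.36,0]]' 60 20
python3 ang.py|head -1; python3 ins.py|head -1;python3 - <<'E'
from h import *
np.set_printoptions(precision=4,suppress=True)
t=vision.camera("top")
r0,r1,c0,c1=155,190,305,336;h=cv2.cvtColor(t["frame"],cv2.COLOR_RGB2HSV)[r0:r1,c0:c1].astype(int)
m=((h[...,1]>100)&(h[...,2]>70)).astype(np.uint8);k,l,st,ce=cv2.connectedComponentsWithStats(m,connectivity=8)
for i in range(1,k):
    if st[i,4]>15: p=np.argwhere(l==i);g=(p.max(0)+p.min(0))/2+[r0,c0];print(st[i],onz(t,g,.118))
print(rows([.637,-.162,.26],YAW),robot.get_obs()["position"])
E
```

```text
time: 23.48
position: [0.5147, -0.1885, 0.2622]
tool_rot: [0.099, 0.995, -0.001, 0.001]
ft_force: [-0.3, 0.2, -0.5]
grip_width: 0.0517
grip_force: 0.0
obs end [239.41666667 182.25      ]
insert bbox [256 217] [278 237] 253
[15  0 16  4 39] [ 0.6782 -0.1806  0.118 ]
[  8  10  15  16 108] [ 0.6359 -0.1609  0.118 ]
[12 14  7  7 36] [ 0.6373 -0.1609  0.118 ]
[-0.3877  0.1652 -0.0023 -0.0002] [ 0.5132 -0.1876  0.2596]
```

```bash
python3 -m handwheel '[[-0.13,0.055,0,0],[-0.26,0.11,0,0],[-0.388,0.167,0,0],[-0.388,0.167,0,0],[-0.388,0.167,0,0],[-0.388,0.167,0.1,0],[-0.388,0.167,0.2,0],[-0.388,0.167,0.3,0],[-0.388,0.167,0.37,0],[-0.388,0.167,0.42,0],[-0.388,0.167,0.44,0],[-0.388,0.167,0.44,0],[-0.388,0.167,0.44,0]]' 75 20
python3 -m handwheel '[[0,0,0.015,0],[0,0,0.03,0],[0,0,0.04,0],[0,0,0.04,0]]'
python3 -c "
from h import *
print(rows([.637,-.1615,.105],YAW))"
```

```text
time: 24.72
position: [0.6376, -0.1625, 0.1295]
tool_rot: [0.099, 0.995, 0.0, -0.0]
ft_force: [-0.5, 0.5, 0.6]
grip_width: 0.0651
grip_force: 0.0
time: 25.05
position: [0.638, -0.162, 0.1171]
tool_rot: [0.099, 0.995, 0.0, -0.0]
ft_force: [-0.7, -0.5, -0.2]
grip_width: 0.065
grip_force: 0.0
[ 0.00361776  0.00108424  0.04024795 -0.00018959]
```

```bash
for i in 1 2; do python3 -m handwheel '[[0,0,0.005,0],[0,0,0.01,0],[0,0,0.01,0]]' | egrep 'pos|ft'; done; python3 -m handwheel '[[0,0,0.005,0],[0,0,0.01,0],[0,0,0.01,0]]' | egrep 'pos|ft'
```

```text
position: [0.6382, -0.1621, 0.1141]
ft_force: [0.1, -0.1, -0.4]
position: [0.6381, -0.1621, 0.111]
ft_force: [1.3, -0.0, 0.1]
position: [0.6381, -0.1621, 0.1079]
ft_force: [0.0, 0.2, -0.6]
```

```bash
python3 -m handwheel '[[0,0,0.005,0],[0,0,0.01,0],[0,0,0.02,0],[0,0,0.02,0]]' | egrep 'pos|ft'; python3 -m handwheel '[[0,0,0.005,0],[0,0,0.01,0],[0,0,0.01,0]]' | egrep 'pos|ft';python3 -m handwheel '[[0,0,0.005,0],[0,0,0.01,0],[0,0,0.01,0]]' | egrep 'pos|ft'
python3 - <<'E'
from h import *
s=vision.camera("scene")
im=cv2.resize(s["frame"][200:310,150:290,::-1],(763,600));o=robot.get_obs();ex,ey=axes(YAW)
for k in(-.0325,.0325):
  for d in(-.008,.011,.028):
    r,c=proj(s,o["position"]+ex*k+[0,0,d]);cv2.circle(im,(int((c-150+.5)*5.45),int((r-200+.5)*5.45)),4,(0,0,255),2)
cv2.imwrite("pics/j.png",im)
E
```

```text
position: [0.6379, -0.162, 0.1016]
ft_force: [0.8, -0.1, 0.2]
position: [0.6381, -0.1621, 0.099]
ft_force: [-0.3, -0.6, -0.2]
position: [0.6381, -0.1621, 0.096]
ft_force: [-0.2, 0.5, -0.7]
```

View pics/j.png

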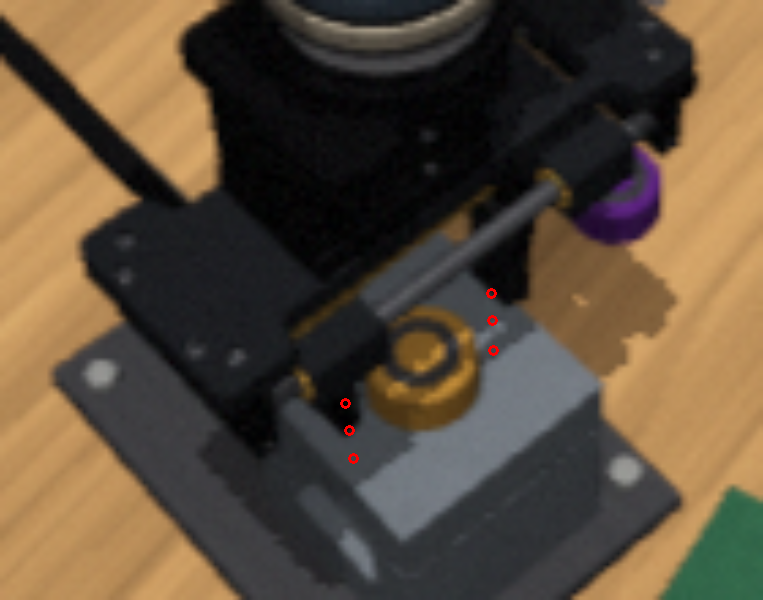

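The picture shows the fingertips at (348,432) and about (515,300), on either side of the raised insert at (422,360). The left tip lines up with TCP + 11 mm, so they are 5 mm above the block. I'll go 3 mm lower and close.

```bash
python3 -m handwheel '[[0,0,0.005,0],[0,0,0.01,0],[0,0,0.01,0]]' | egrep 'pos|ft'; python3 -m handwheel '[[0,0,0,0],[0,0,0,0],[0,0,0,0],[0,0,0,0],[0,0,0,0],[0,0,0,0],[0,0,0,0],[0,0,0,0],[0,0,0,0],[0,0,0,0]]' 0 25
```

```text
position: [0.6381, -0.1621, 0.093]
ft_force: [-0.6, 0.9, 0.4]
time: 27.77
position: [0.6383, -0.1622, 0.0934]
tool_rot: [0.099, 0.995, 0.0, -0.0]
ft_force: [0.3, -0.3, 0.5]
grip_width: 0.0067
grip_force: 0.0
```

The fingers closed above the insert, so the true tips are at about TCP + 28 mm, which agrees with the paddle opening widths. I'll reopen, go lower while feeling for contact, and close again.

```bash
python3 -m handwheel '[[0,0,-0.02,0],[0,0,-0.02,0],[0,0,-0.02,0],[0,0,-0.02,0],[0,0,-0.02,0],[0,0,-0.02,0],[0,0,-0.02,0],[0,0,-0.02,0],[0,0,-0.02,0],[0,0,-0.02,0],[0,0,-0.02,0],[0,0,-0.02,0],[0,0,-0.02,0],[0,0,-0.02,0],[0,0,0,0],[0,0,0.015,0],[0,0,0.03,0],[0,0,0.03,0],[0,0,0.03,0]]' 75 25
python3 -m handwheel '[[0,0,0.01,0],[0,0,0.01,0],[0,0,0.01,0]]' | egrep 'pos|ft'; python3 -m handwheel '[[0,0,0.01,0],[0,0,0.01,0],[0,0,0.01,0]]' | egrep 'pos|ft';python3 ins.py | head -1
```

```text
time: 29.35
position: [0.6379, -0.1619, 0.0836]
tool_rot: [0.099, 0.995, 0.0, -0.001]
ft_force: [0.5, 1.0, -0.9]
grip_width: 0.0653
grip_force: 0.0
position: [0.6383, -0.1622, 0.0812]
ft_force: [0.4, 0.5, 0.5]
position: [0.6382, -0.1621, 0.0782]
ft_force: [-0.2, -0.2, -0.1]
insert bbox [258 220] [278 237] 164
```

```bash
python3 -m handwheel '[[0,0,0,0],[0,0,0,0],[0,0,0,0],[0,0,0,0],[0,0,0,0],[0,0,0,0]]' 0 25; python3 -m handwheel '[[0,0,0,0],[0,0,0,0]]'
```

```text
time: 30.4
position: [0.6384, -0.162, 0.0784]
tool_rot: [0.099, 0.995, 0.0, 0.0]
ft_force: [-0.4, 0.4, 0.6]
grip_width: 0.0394
grip_force: 25.0
time: 30.57
position: [0.6384, -0.162, 0.0784]
tool_rot: [0.099, 0.995, 0.0, 0.0]
ft_force: [0.6, 1.6, 0.2]
grip_width: 0.0389
grip_force: 25.0
```

Gripped at 39 mm and 25 N. Now I'll lift straight up.

```bash
python3 -m handwheel '[[0,0,-0.02,0],[0,0,-0.05,0],[0,0,-0.08,0],[0,0,-0.12,0],[0,0,-0.17,0],[0,0,-0.24,0],[0,0,-0.32,0],[0,0,-0.4,0],[0,0,-0.4,0],[0,0,-0.4,0]]' - 35
python3 - <<'E'
from h import *
np.set_printoptions(precision=4,suppress=True)
t=vision.camera("top")
# cork refine + tray yaw by white rim
h=cv2.cvtColor(t["frame"],cv2.COLOR_RGB2HSV)
m=np.zeros((384,512),np.uint8);m[208:238,126:154]=((h[208:238,126:154,0]>5)&(h[208:238,126:154,0]<25)&(h[208:238,126:154,1]>90)&(h[208:238,126:154,2]>70))
p=np.argwhere(m);print(len(p),p.min(0),p.max(0));g=p.mean(0);print("cork",onz(t,g,.008))
sv=h[195:260,110:235];w=((sv[...,1]<45)&(sv[...,2]>120)).astype(np.uint8);k,l,st,_=cv2.connectedComponentsWithStats(w);i=1+np.argmax(st[1:,4])
q=np.argwhere(l==i)+[195,110];r=cv2.minAreaRect(q[:,::-1].astype(np.float32));print(r, [onz(t,c[::-1],.028)[:2] for c in cv2.boxPoints(r)])
s=vision.camera("scene")
for d in vision.look_for("scene","seat_top")[:2]:print(d["conf"],onz(s,d["point"],.008))
print(rows([.504,.3275,.2],0.0))
E
```

```text
time: 31.4
position: [0.6395, -0.1627, 0.201]
tool_rot: [0.099, 0.995, -0.001, 0.002]
ft_force: [0.1, 0.3, -3.7]
grip_width: 0.0391
grip_force: 35.0
266 [213 132] [231 149]
cork [0.5039 0.3273 0.008 ]
((171.0, 226.0), (97.99998474121094, 45.99999237060547), 0.0) [array([0.4299, 0.371 ]), array([0.556 , 0.3748]), array([0.5582, 0.1048]), array([0.4317, 0.1029])]
0.6 [0.5078 0.3409 0.008 ]
[ 0.7563  1.511  -0.0069  0.2184]
```

```bash
python3 -m handwheel '[[0.04,0.08,0,0],[0.09,0.18,0,0],[0.14,0.28,0,0],[0.2,0.38,0,0],[0.25,0.48,0,0],[0.3,0.58,0,0],[0.35,0.68,0,0],[0.378,0.755,0,0],[0.378,0.755,0,0]]' | egrep 'time|grip|pos'; python3 -m handwheel '[[0.04,0.08,0,0.015],[0.09,0.18,0,0.033],[0.14,0.28,0,0.051],[0.2,0.38,0,0.069],[0.25,0.48,0,0.087],[0.3,0.58,0,0.105],[0.35,0.68,0,0.123],[0.378,0.755,0,0.141],[0.378,0.755,0,0.159],[0.378,0.755,0,0.177],[0.378,0.755,0,0.195],[0.378,0.755,0,0.213],[0.378,0.755,0,0.218],[0.378,0.755,0,0.218]]'
python3 - <<'E'
from h import *
np.set_printoptions(precision=4,suppress=True)
print(rows([.504,.3275,-.0096],0.0))
E
```

```text
time: 32.3
position: [0.5686, 0.0872, 0.1966]
grip_width: 0.0395
grip_force: 35.0
time: 33.47
position: [0.5048, 0.3259, 0.1967]
tool_rot: [0.706, 0.708, -0.001, -0.0]
ft_force: [0.9, -0.2, -1.4]
grip_width: 0.039
grip_force: 35.0
[ 0.0064 -0.0008  0.6878  0.0003]
```

```bash
python3 -m handwheel '[[0.006,0,0.1,0],[0.006,0,0.2,0],[0.006,0,0.3,0],[0.006,0,0.4,0],[0.006,0,0.5,0],[0.006,0,0.58,0],[0.006,0,0.62,0],[0.006,0,0.65,0],[0.006,0,0.65,0],[0.006,0,0.65,0]]' | egrep 'time|pos|ft|grip'
python3 - <<'E'
from h import *
np.set_printoptions(precision=4,suppress=True)
s=vision.camera("scene");h=cv2.cvtColor(s["frame"],cv2.COLOR_RGB2HSV)
r0,r1,c0,c1=115,165,275,325;hh=h[r0:r1,c0:c1].astype(int)
m=((hh[...,0]>12)&(hh[...,0]<30)&(hh[...,1]>120)&(hh[...,2]>60)).astype(np.uint8)
k,l,st,ce=cv2.connectedComponentsWithStats(m);print([(st[i],ce[i]+[c0,r0]) for i in range(1,k) if st[i,4]>10])
print("pred insert mid", proj(s,robot.get_obs()["position"]+[0,0,.0286]),proj(s,[.504,.3275,.008]))
for d in vision.look_for("scene","insert_mid")[:4]:print(d["conf"],d["point"])
E
```

```text
time: 34.3
position: [0.5059, 0.3286, 0.0037]
ft_force: [0.4, 0.1, -1.0]
grip_width: 0.0392
grip_force: 35.0
[(array([ 0,  0, 11, 15, 90], dtype=int32), array([278.2556, 120.9111])), (array([21,  0, 11,  5, 32], dtype=int32), array([300.9062, 116.75  ])), (array([22,  7,  7,  6, 24], dtype=int32), array([299.5417, 124.125 ])), (array([42,  9,  6,  4, 13], dtype=int32), array([319.6923, 125.6154])), (array([37, 13, 10,  7, 40], dtype=int32), array([316.65, 131.2 ])), (array([ 15,  15,  18,  20, 183], dtype=int32), array([297.9399, 141.8142])), (array([22, 17,  7,  4, 19], dtype=int32), array([299.9474, 133.7895])), (array([ 31,  23,  19,  27, 217], dtype=int32), array([318.1475, 156.8341])), (array([  0,  35,  11,  15, 132], dtype=int32), array([279.7803, 157.3182]))]
pred insert mid (np.float64(137.4536024783396), np.float64(300.0855547769423)) (np.float64(144.17199913211817), np.float64(298.4124565993461))
0.81 [334.1, 149.2]
0.73 [233.4, 263.7]
0.43 [138.6, 295.3]
```

```bash
python3 -m handwheel '[[-0.003,-0.006,0.01,0],[-0.003,-0.006,0.02,0],[-0.003,-0.006,0.033,0],[-0.003,-0.006,0.033,0],[-0.003,-0.006,0.033,0]]' | egrep 'pos|ft'; python3 -m handwheel '[[0,0,0.005,0],[0,0,0.005,0],[0,0,0.005,0]]' | egrep 'pos|ft';python3 -m handwheel '[[0,0,0.005,0],[0,0,0.005,0],[0,0,0.005,0]]' | egrep 'pos|ft';python3 -m handwheel '[[0,0,0.003,0],[0,0,0.003,0],[0,0,0.003,0]]' | egrep 'time|pos|ft'
```

```text
position: [0.5033, 0.3275, -0.0067]
ft_force: [0.5, -0.4, -1.8]
position: [0.5035, 0.3275, -0.0081]
ft_force: [-0.1, -0.4, -1.4]
position: [0.5038, 0.3277, -0.0093]
ft_force: [0.4, 0.5, -0.9]
time: 35.57
position: [0.5038, 0.3277, -0.0094]
ft_force: [-0.7, -0.5, 4.4]
```

Contact at −0.0094, as predicted. I'll open a little (60 mm), then raise straight up.

```bash
python3 -m handwheel '[[0,0,0,0],[0,0,0,0],[0,0,0,0],[0,0,0,0],[0,0,0,0],[0,0,0,0],[0,0,0,0],[0,0,0,0]]' 68 | egrep 'grip_w|ft'; python3 -m handwheel '[[0,0,-0.05,0],[0,0,-0.12,0],[0,0,-0.22,0],[0,0,-0.32,0],[0,0,-0.42,0],[0,0,-0.52,0],[0,0,-0.6,0],[0,0,-0.6,0],[0,0,-0.6,0]]' ; python3 -m handwheel '[[0.2,0,0,0],[0.4,0,0,0],[0.6,0,0,0],[0.6,0,0,0],[0.6,0,0,0],[0.6,0,0,0],[0.6,0,0,0],[0.6,0,0,0]]'
python3 - <<'E'
from h import *
np.set_printoptions(precision=4,suppress=True)
s=vision.camera("scene");t=vision.camera("top")
a=cv2.resize(s["frame"][90:230,190:390,::-1],(400,280),interpolation=2);b=cv2.resize(t["frame"][120:260,110:310,::-1],(400,280),interpolation=2)
cv2.imwrite("pics/k.png",np.hstack([a,b]))
E
```

```text
ft_force: [0.6, -0.1, -0.3]
grip_width: 0.0588
time: 36.98
position: [0.5044, 0.328, 0.1713]
tool_rot: [0.706, 0.708, 0.002, 0.001]
ft_force: [-0.4, -0.8, -0.4]
grip_width: 0.059
grip_force: 0.0
time: 37.65
position: [0.5022, 0.5058, 0.1676]
tool_rot: [0.706, 0.708, -0.002, 0.0]
ft_force: [-0.0, -0.2, -0.1]
grip_width: 0.0594
grip_force: 0.0
```

Run:
```python
from h import *
np.set_printoptions(precision=4,suppress=True)
s=vision.camera("scene");t=vision.camera("top")
for n,c in(("scene",s),("top",t)):
    for l in("insert_mid","seat_top"):
        for d in vision.look_for(n,l)[:6]: print(n,l,round(d["conf"],2),np.round(d["point"]),onz(c,d["point"],.03))
h=cv2.cvtColor(t["frame"],cv2.COLOR_RGB2HSV)[210:236,125:156].astype(int)
m=((h[...,0]>20)&(h[...,1]>130)&(h[...,2]>110));p=np.argwhere(m);print(len(p));
if len(p): print(onz(t,(p.max(0)+p.min(0))/2+[210,125],.03),p.min(0),p.max(0))
for y in range(210,236,2): print(' '.join('%3d'%v for v in t["frame"][y,125:156:2].astype(int).sum(1)))
```

```text
scene insert_mid 0.61 [236. 262.] [ 0.6162 -0.0125  0.03  ]
scene insert_mid 0.59 [337. 150.] [ 0.5811 -0.3267  0.03  ]
scene insert_mid 0.47 [143. 297.] [0.5101 0.3064 0.03  ]
top insert_mid 0.75 [223. 136.] [0.5015 0.333  0.03  ]
top insert_mid 0.74 [197. 374.] [ 0.5784 -0.3235  0.03  ]
top insert_mid 0.7 [188. 258.] [ 0.5992 -0.0009  0.03  ]
top insert_mid 0.38 [146. 165.] [0.7147 0.2609 0.03  ]
top seat_top 0.6 [222. 148.] [0.5056 0.3021 0.03  ]
100
[0.5026 0.3275 0.03  ] [6 7] [19 20]
255 281 315 306 308 321 310 305 295 314 304 297 295 299 319 466
254 315 306 308 319 316 323 322 303 305 309 321 318 300 323 463
224 307 324 310 310 303 294 309 262 251 286 295 318 324 317 464
222 292 313 318 309 288 309 321 291 218 271 306 318 318 314 464
212 285 310 297 306 354 250 221 279 343 212 309 304 309 311 469
218 287 307 300 340 242 284 355 259 311 291 233 287 309 316 461
228 283 308 294 347 242 366 375 339 224 324 172 245 300 312 460
217 334 304 274 344 200 360 381 303 236 295 218 298 313 309 466
220 333 298 316 328 278 196 212 220 333 212 245 247 304 296 458
217 317 301 296 258 325 350 335 361 233 250 285 298 304 309 466
220 308 301 290 289 257 217 206 171 234 269 322 307 309 315 463
225 304 306 298 302 314 310 314 325 289 291 303 308 311 303 465
240 315 308 305 298 310 312 309 299 293 293 303 306 289 315 489
```

The top camera shows the insert's ring up, centred at (0.503, 0.328), which is within 2 mm of the cork's centre. The gripper is clear, so I'm handing in.

```bash
python3 -c "
from rig import job
print(job.hand_in())"
```

```text
the job is handed in; nothing more can be done
None
```

The job is handed in at about 38 s. Four full lever strokes brought the insert 16 mm out of the recess, and by the top camera it now stands hollow side up within 2 mm of the cork disc's centre. The gripper is clear of it, and I never reached for the spares, mug or jar.

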